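# Park the findings box in its bench lane

### The arm

A 6-joint arm with a two-finger parallel gripper is mounted at the origin on the work surface. World frame = base frame: x ahead of the robot, y to its left, z up, the work surface at z = 0. Lengths are in mm, angles in rad, forces in N, time in s.
With the tool pointing down it reaches from about 350 to 850 mm from the base axis. Payload 8.1 kg.
Tool frame: the origin (TCP) lies on the centre line of the jaws, within the pads' length; the fingertips stand r.tips_ahead ahead of it and the grasp point (between the pads) lies 8 mm behind it (r.tips_ahead is the distance from the TCP to the fingertips, in mm); z points along the fingers, y is the line along which they close (so a half turn about z gives the same grasp; the last joint's range is limited). The gripper opens to 93 mm and grips with 3 to 60 N. Pads are 15 mm wide; open, the fingers measure 128 mm over their backs; the gripper's body (75 mm by 188 mm) begins 65 mm behind the grasp point.
Start: joints at [1.028, 0.13, 1.488, -0, 1.523, -0.085], TCP at [265.166, 538.231, 229.635] pointing down, gripper open.
Joint ranges: [-2.96, 2.96], [-0.89, 2.26], [0.02, 2.5], [-1.34, 4.48], [0, 2.73], [-2.66, 2.66]. Speed limits (rad/s): [2.39, 2.39, 2.79, 3.14, 3.14, 3.14].

### API

Orientations are given as a unit quaternion [x, y, z, w].
In Python, from workcell import r, get_image, order, nets gives the robot as it stands. The module is installed in compiled form; this text tells all that it offers.
- The arm moves only by the tool servo_tool, never from a script. Its argument "increments" is a list of rows, each an object with "travel": the shift along the tool's x, y, z in units of 200 mm (1.0 is 200 mm), a list of three; "rotation": the turn, a rotation vector about the tool's x, y, z in units of pi/2 rad (1.0 is pi/2 rad), a list of three; "grip": the gripper's target within -1 to 1 (shut at 1, half-way at 0, fully open at -1). A call has 1 to 12 rows; each row is the pose to reach, as a shift and turn from the pose commanded when the call began, along the tool's axes at that moment; what a row does not reach only later rows make up. A row lasts 1/8 s, in which the tool goes at most 62.5 mm and 10.7 degrees, less where a joint would pass 70% of its speed; a pose out of reach is approached as far as the arm can. A call with a number of a shift or a turn outside -1 to 1 is refused whole. A call with a gripper value outside its range is refused whole. The fingers move at their own pace and stop on an object; the grip force is fixed at half the most. Time passes only in rows, so rows that repeat a pose let the fingers close. It gives the time, the measured TCP pose, the force, the opening and the grip force at its end, in the units of the state.
- r.get_obs(): the state, without advancing time (a new reading comes with each control period).
- get_image(name): name is "side" or "top"; returns a dict with "img" (384x512x3 uint8, red, green, blue), "camera_matrix" (3x3 intrinsics, pixels), "extrinsics" (4x4, takes a point from camera to world coordinates). Camera axes: x right, y down, z forward; pixel columns grow to the right and rows downward; lengths in mm; the calibration is good to about 2 mm. A picture is of the moment at which its call begins. There is no depth.
- order.finish_job(): hands the job in; it is judged then, once.
Trained networks look in a picture, given as the dict that the camera call returned (one of the last four; its "shot" number tells which), for a name from the list of things; names that differ only in an ending like _2 or _b are one class to them, and where a whole thing is asked for, a point or a joint stands for the part that bears it (a point fixed in the world has none). Each returns a list of dicts, best first, with "confidence" (0 to 1); they miss things now and then, are a little off and sometimes report something else, mostly with a low value. They report only what shows in the picture. A call takes as long as a camera call.
- nets.spot_in(picture, label): "extent" ([left, top, right, bottom] in pixels, round what is visible of it).
- nets.trace(picture, label): "mask" (384x512 bool, what is visible of it) and "extent" ([left, top, right, bottom] in pixels, round what is visible of it).
The state is a dict: "time": time; "q": joint angles; "qd": joint speeds; "effort": joint torques, N m; "tcp_pos": TCP position; "eef_rot": TCP orientation; "wrist_force": force on the tool from outside, world axes, zero at the start; "moment": the same for the moment, N m; "grip_width": finger opening in mm; "grip_force": force on a finger pad.
Only numpy, scipy, OpenCV 4.12 (cv2) and the standard library are available. Lean on these libraries where they do the work, as an engineer would, in place of code of your own. Each camera call takes 0.05 s, during which the arm holds its last target. There are 200 camera calls.

### The job

Push the grey, pale-lidded findings box along the wooden board into the lane between the two metal rails until it sits squarely against the wooden stop at the lane's closed end, without the box or the robot ever touching either rail. If the box stands off-centre or askew in front of the lane, nudge it into line first. Only push it: do not lift it or its knob, keep it flat on the board, leave the other bench things alone, and draw the hand clear when it is home.

Things in the scene. Friction and masses are not known exactly. Their poses are not given: they have to be found in the camera images.
- dock: flat wooden board fixed to the bench, 360 x 150 x 8 mm; origin at the centre of its underside (bench level, z = 0; board surface 8 mm up). Its x axis runs along the lane from the open apron (negative x) to the closed end; y across, z up. The lane's centre line is y = 0. The rail-free apron spans x = -180 to -20 mm.
- rail_left: straight aluminium guide rail fixed on the board, 184 mm long, 14 mm wide, top 16 mm above the board (24 mm above the bench); origin at the centre of its underside, at x = 72, y = +51, z = 8 mm in the dock frame, so it spans x = -20 to 164 mm and its inner face is at y = +44 mm
- rail_right: the same rail on the other side: origin at x = 72, y = -51, z = 8 mm in the dock frame, inner face at y = -44 mm. The lane between the rails is 88 mm wide
- end_stop: pale wooden stop bar fixed across the lane's closed end, 14 x 116 mm, 16 mm tall above the board; origin at the centre of its underside, at x = 171, y = 0, z = 8 mm in the dock frame; its near face is at x = 164 mm
- findings_box: closed grey plastic box, pale lid, 80 (its x) x 64 (its y) x 50 mm tall, 0.25-0.5 kg, steel knob on the lid (18 mm wide, 12 tall); loose, slides at 1-5 N. Origin: centre of its underside. Starts on the apron, up to 25 mm off the centre line, x axis within 0.2 rad of the dock's. Home: x = 124, y = 0 mm in the dock frame, x axes parallel, 12 mm clear of each rail
- jar: bystander: amber glass jar with a steel lid, 52 mm across, 70 mm tall, loose; origin at the centre of its underside
- doming_block: bystander: steel doming block, a 46 mm cube, loose; origin at the centre of its underside
- punch: bystander: dark steel doming punch standing upright, 22 mm across, 74 mm tall, loose; origin at the centre of its underside

How it is judged (in metres and radians):
On the way:
1. the box is part-way down the lane, between the rails and flat on the board (x of findings_box in the frame of dock between 0.03 and 0.1 m and y of findings_box in the frame of dock between -0.014 and 0.014 m and z of findings_box in the frame of dock below 0.012 m), for 0.05 s.
At the end, for the whole second after the job is handed in: the box rests flat on the board between the rails, its origin within 7 mm of the home position along the lane (against the stop) and within 14 mm of the centre line, square to the lane within 0.12 rad, and still (x of findings_box in the frame of dock between 0.117 and 0.128 m and y of findings_box in the frame of dock between -0.014 and 0.014 m and z of findings_box in the frame of dock below 0.012 m and angle between the x axis of findings_box and the x axis of dock, either way round below 0.12 rad and angle between findings_box's own z axis and vertical below 0.05 rad and linear speed of findings_box below 0.01 m/s); the robot touches nothing.
It fails at once if something (box, fingers or arm) touches either rail (contact force between any of rail_left, rail_right and anything else above 0.3 N).
It fails at once if the box is lifted more than 6 mm off the board (z of findings_box in the frame of dock above 0.014 m).
It fails at once if the box is tipped by more than 0.15 rad (angle between findings_box's own z axis and vertical above 0.15 rad).
It fails at once if the box is pushed off the board (z of findings_box in the frame of dock below 0.003 m).
It fails at once if a bystander (jar, doming block or punch) is moved by more than 15 mm (distance of any of jar, doming_block, punch from where it was at the start of the episode above 0.015 m).
It also fails if it takes over 58 s, if anything falls off the work surface, if the arm or the gripper's body presses on something with over 40 N, if the wrist force passes 120 N, or if a joint passes its speed limit or range.

## Working session

There is one attempt and no reset: what is moved stays moved. The work goes in short steps, Python scripts to look and compute and a tool call to move; the robot and the scene stay as the last step left them, time stands still between calls to the robot, and variables do not carry over. Pictures are saved under pics/ and viewed, at most 10 in all, crops included, and the job is handed in when it is done.

Besides the shell and the picture viewer there is one more tool, called as name([rows], argument=value, ...), one row to a line, values as JSON. servo_tool: Moves the arm, as the interface text tells. Its arguments: {"type":"object","properties":{"increments":{"type":"array"}},"required":["increments"]}

```bash
mkdir -p pics
cat > h.py <<'E'
import numpy as np, cv2
from workcell import r, get_image, order, nets
def ray(p,uv,z):
    K=np.array(p["camera_matrix"]);T=np.array(p["extrinsics"])
    d=T[:3,:3]@np.linalg.solve(K,[uv[0],uv[1],1.]);o=T[:3,3]
    return o+d*(z-o[2])/d[2]
def proj(p,X):
    K=np.array(p["camera_matrix"]);T=np.array(p["extrinsics"])
    c=T[:3,:3].T@(np.asarray(X,float)-T[:3,3]);u=K@c;return u[:2]/u[2]
E
python3 - <<'E'
from h import *
o=r.get_obs();print(o["time"],o["tcp_pos"],o["eef_rot"],r.tips_ahead)
for n in("top","side"):
    p=get_image(n);cv2.imwrite(f"pics/{n}0.png",p["img"][:,:,::-1])
    print(n,np.round(p["extrinsics"],2).tolist())
    for l in["dock","rail_left","rail_right","end_stop","findings_box","jar","doming_block","punch"]:
        for d in nets.trace(p,l)[:2]:
            m=d["mask"].astype(np.uint8);R=cv2.minAreaRect(cv2.findNonZero(m)) if m.any() else None
            print(l,round(d["confidence"],2),np.round(d["extent"]),np.round(cv2.boxPoints(R),1).tolist() if R else "")
E
```

```text
0.0 [264.88366341 537.76801294 228.59591805] [ 2.26898717e-01  9.73917952e-01 -8.46079283e-04 -2.82993835e-04] 11.0
top [[0.02, -0.99, 0.14, 480.91], [-1.0, -0.03, -0.04, 13.77], [0.04, -0.13, -0.99, 748.48], [0.0, 0.0, 0.0, 1.0]]
dock 0.69 [101. 185. 291. 275.] [[100.0999984741211, 266.20001220703125], [104.0, 186.60000610351562], [293.6000061035156, 195.8000030517578], [289.70001220703125, 275.29998779296875]]
rail_left 0.59 [189. 200. 286. 212.] [[190.60000610351562, 207.3000030517578], [191.10000610351562, 199.39999389648438], [285.20001220703125, 204.8000030517578], [284.79998779296875, 212.8000030517578]]
rail_right 0.84 [188. 253. 280. 266.] [[185.8000030517578, 260.79998779296875], [186.1999969482422, 253.0], [282.29998779296875, 257.8999938964844], [281.8999938964844, 265.79998779296875]]
end_stop 0.96 [282. 204. 297. 266.] [[280.5, 265.70001220703125], [284.8999938964844, 204.60000610351562], [294.29998779296875, 205.1999969482422], [289.8999938964844, 266.3999938964844]]
findings_box 0.57 [117. 207. 171. 252.] [[116.19999694824219, 242.10000610351562], [125.0999984741211, 
[... 1535 characters left out ...]
5781], [215.6999969482422, 118.80000305175781], [222.8000030517578, 164.89999389648438], [187.3000030517578, 170.3000030517578]]
jar 0.78 [262. 105. 288. 145.] [[261.0, 104.0], [285.0, 104.0], [285.0, 145.0], [261.0, 145.0]]
doming_block 0.77 [285. 161. 323. 204.] [[279.1000061035156, 181.39999389648438], [302.0, 154.6999969482422], [331.0, 179.5], [308.1000061035156, 206.1999969482422]]
punch 0.63 [173. 232. 186. 270.] [[169.0, 234.3000030517578], [184.0, 231.5], [191.0, 269.70001220703125], [176.0, 272.5]]
punch 0.23 [285. 162. 323. 204.] [[278.79998779296875, 182.5], [301.29998779296875, 154.39999389648438], [331.1000061035156, 178.3000030517578], [308.70001220703125, 206.39999389648438]]
```

Run:
```python
import cv2
a=cv2.imread("pics/top0.png")[120:310,80:320];b=cv2.imread("pics/side0.png")[90:290,140:340]
cv2.imwrite("pics/c0.png",cv2.resize(a,None,fx=3.3,fy=3.0,interpolation=2) if 0 else cv2.resize(a,None,fx=3,fy=3,interpolation=2))
cv2.imwrite("pics/c1.png",cv2.resize(b,None,fx=3,fy=3,interpolation=2))
```

```text
(no output)
```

View pics/c0.png

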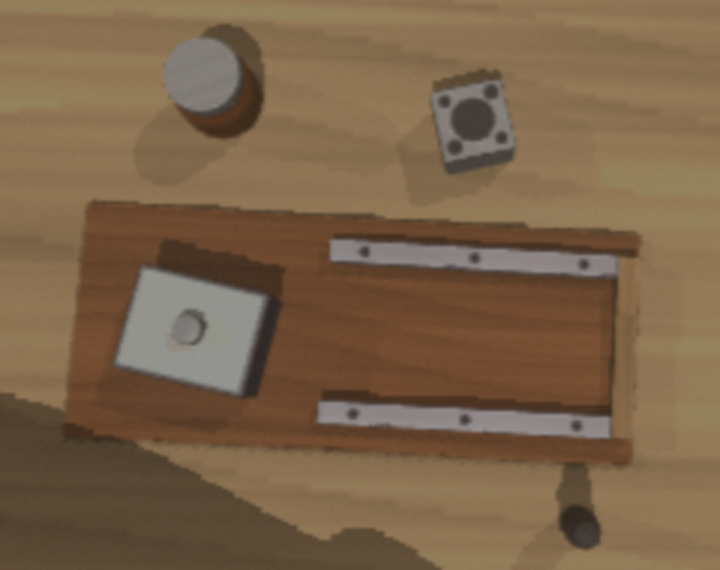

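View pics/c1.png

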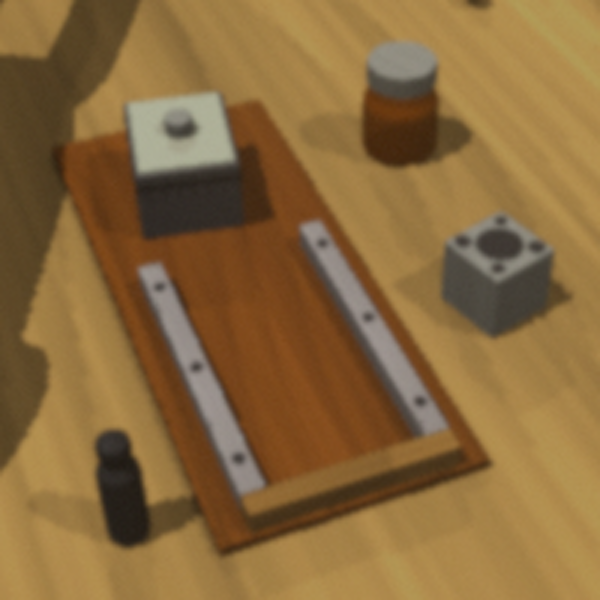

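```bash
cat > fit.py <<'E'
from h import *
from scipy.optimize import least_squares
def fit(obs,x0,zfree=True):
    # obs: list of (pic,uv,local xyz)
    def f(p):
        c,s=np.cos(p[2]),np.sin(p[2]);z=p[3] if zfree else 0
        return np.concatenate([proj(pc,[p[0]+c*l[0]-s*l[1],p[1]+s*l[0]+c*l[1],l[2]+z])-uv for pc,uv,l in obs])
    R=least_squares(f,x0 if zfree else x0[:3],loss="soft_l1",x_scale=[10,10,.1,10][:len(x0) if zfree else 3]);return R.x,np.sqrt(np.mean(f(R.x)**2)),f(R.x)
def todock(D,B):
    c,s=np.cos(D[2]),np.sin(D[2]);d=np.array(B[:2])-D[:2]
    return np.array([c*d[0]+s*d[1],-s*d[0]+c*d[1],B[2]-D[2]])
def toworld(D,p):
    c,s=np.cos(D[2]),np.sin(D[2]);return np.array([D[0]+c*p[0]-s*p[1],D[1]+s*p[0]+c*p[1]])
BOX=[(-40,32),(40,32),(40,-32),(-40,-32)]
E
python3 - <<'E'
from fit import *
t=get_image("top");s=get_image("side")
ct=lambda c:((np.array(c)+.5)/3-.5)+[80,120]
cs=lambda c:((np.array(c)+.5)/3-.5)+[140,90]
T=[((89,202),(-180,75,8)),((640,234),(180,75,8)),((629,463),(180,-75,8)),((64,438),(-180,-75,8)),
((331,239),(-20,58,24)),((330,261),(-20,44,24)),((617,255),(164,58,24)),((615,277),(164,44,24)),((318,402),(-20,-44,24)),((317,423),(-20,-58,24)),((610,415),(164,-44,24)),((608,438),(164,-58,24))]
S=[((318,220),(-20,58,24)),((301,228),(-20,44,24)),((449,432),(164,58,24)),((425,440),(164,44,24)),((160,262),(-20,-44,24)),((138,270),(-20,-58,24)),((266,485),(164,-44,24)),((243,495),(164,-58,24)),((260,101),(-180,75,8)),((490,463),(180,75,8))]
to=[(t,ct(c),l) for c,l in T];so=[(s,cs(c),l) for c,l in S]
for n,o in(("t",to),("s",so),("both",to+so)):
    x,e,f=fit(o,[480,50,-1.6,0],n=="both");print(n,np.round(x,3),round(e,2))
D=x
tb=[(t,ct(c),(*l,50)) for c,l in zip([(143,266),(271,295),(243,397),(115,366)],BOX)]
sb=[(s,cs(c),(*l,50)) for c,l in zip([(218,93),(239,163),(135,175),(126,103)],BOX)]
for n,o in(("t",tb),("s",sb),("both",tb+sb)):
    x,e,f=fit(o,[440,160,-1.8,8] if n=="both" else [440,160,-1.8,8],n=="both") if n=="both" else fit([(a,b,(c[0],c[1],58)) for a,b,c in o],[440,160,-1.8,8],False)
    print("box",n,np.round(x,3),round(e,2),np.round(todock(D,x),3))
np.save("D.npy",D)
for l,uv,z in(("jar",(203,75),70),("dome",(473,120),46),("punch",(580,528),74)):print(l,ray(t,ct(uv),z)[:2],todock(D,[*ray(t,ct(uv),z)[:2],0])[:2])
E
```

```text
t [516.949  85.624  -1.599] 0.49
s [517.843  81.807  -1.606] 0.61
both [518.079  85.513  -1.601  -3.96 ] 0.59
box t [513.622 178.163  -1.78 ] 0.62 [-92.474  -7.246  -0.179]
box s [515.409 177.871  -1.786] 0.75 [-92.236  -5.451  -0.185]
box both [514.436 178.317  -1.779   7.433] 0.78 [-92.652  -6.437  -0.178]
jar [666.89031111 178.70731601] [-97.63396058 145.93669084]
dome [650.32157297  15.27590349] [ 66.22231004 134.29743566]
punch [404.73377271 -53.19935392] [ 142.06272972 -109.11673659]
```

servo_tool([
  {"travel":[-0.2,-0.08,0],"rotation":[0,0,0.1],"grip":0.44},
  {"travel":[-0.4,-0.16,0],"rotation":[0,0,0.2],"grip":0.44},
  {"travel":[-0.6,-0.24,0],"rotation":[0,0,0.3],"grip":0.44},
  {"travel":[-0.8,-0.32,0],"rotation":[0,0,0.4],"grip":0.44},
  {"travel":[-0.95,-0.38,0],"rotation":[0,0,0.5],"grip":0.44},
  {"travel":[-0.95,-0.38,0],"rotation":[0,0,0.6],"grip":0.44},
  {"travel":[-0.95,-0.38,0],"rotation":[0,0,0.7],"grip":0.44},
  {"travel":[-0.95,-0.38,0],"rotation":[0,0,0.728],"grip":0.44},
  {"travel":[-0.95,-0.38,0],"rotation":[0,0,0.728],"grip":0.44},
  {"travel":[-0.95,-0.38,0],"rotation":[0,0,0.728],"grip":0.44},
])

```text
time: 2.25
tcp_pos: [402.0, 386.1, 229.6]
eef_rot: [0.717, 0.697, -0.0, 0.0]
wrist_force: [1.8, -0.4, 1.2]
grip_width: 26.1
grip_force: 0.0
```

```bash
cat > st.py <<'E'
from fit import *
import sys
from scipy.spatial.transform import Rotation as Ro
D=np.array([517.4,84.5,-1.602])
o=r.get_obs();R=Ro.from_quat(o["eef_rot"]);M=R.as_matrix();p=np.array(o["tcp_pos"])
print("t",o["time"],"tcp",np.round(p,1),"dock",np.round(todock(D,[*p[:2],np.arctan2(M[1,1],M[0,1])-np.pi/2]),3),"zax",np.round(M[:,2],3),"w",o["grip_width"],"F",np.round(o["wrist_force"],1))
if len(sys.argv)>3:
    a=[float(v) for v in sys.argv[1:4]]
    print("travel units",np.round(M.T@(np.array([*toworld(D,a[:2]),a[2]])-p)/200,3))
E
python3 st.py -170 -6 41
```

```text
t 2.25 tcp [402.  386.1 229.6] dock [-2.97829e+02 -1.24755e+02  2.00000e-03] zax [-0. -0. -1.] w 26.057394746451543 F [ 1.8 -0.4  1.2]
travel units [-0.64   0.593  0.943]
```

servo_tool([
  {"travel":[-0.2,0.2,0],"rotation":[0,0,0],"grip":0.44},
  {"travel":[-0.4,0.4,0],"rotation":[0,0,0],"grip":0.44},
  {"travel":[-0.6,0.593,0],"rotation":[0,0,0],"grip":0.44},
  {"travel":[-0.64,0.593,0.2],"rotation":[0,0,0],"grip":0.44},
  {"travel":[-0.64,0.593,0.4],"rotation":[0,0,0],"grip":0.44},
  {"travel":[-0.64,0.593,0.6],"rotation":[0,0,0],"grip":0.44},
  {"travel":[-0.64,0.593,0.75],"rotation":[0,0,0],"grip":0.44},
  {"travel":[-0.64,0.593,0.87],"rotation":[0,0,0],"grip":0.44},
  {"travel":[-0.64,0.593,0.943],"rotation":[0,0,0],"grip":0.44},
  {"travel":[-0.64,0.593,0.943],"rotation":[0,0,0],"grip":0.44},
])

```text
time: 3.5
tcp_pos: [515.8, 254.2, 40.0]
eef_rot: [0.718, 0.696, -0.001, -0.0]
wrist_force: [0.2, -0.3, 0.1]
grip_width: 26.0
grip_force: 0.0
```

```bash
python3 st.py
python3 - <<'E'
from h import *
p=get_image("top");cv2.imwrite("pics/c2.png",cv2.resize(p["img"][120:310,80:320,::-1],None,fx=3,fy=3,interpolation=2))
E
```

```text
t 3.5 tcp [515.8 254.2  40. ] dock [-1.6961e+02 -6.8620e+00  1.0000e-03] zax [-0.002 -0.001 -1.   ] w 25.954928787159197 F [ 0.2 -0.3  0.1]
```

View pics/c2.png

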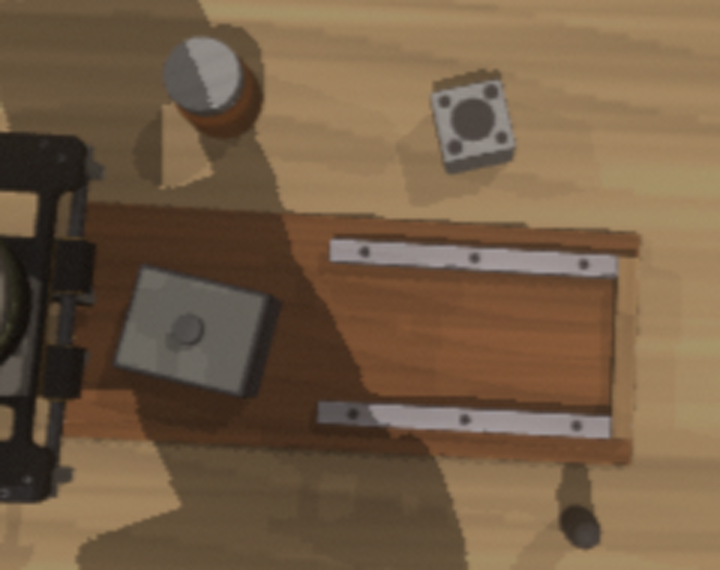

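servo_tool([
  {"travel":[-0.05,0,0],"rotation":[0,0,0],"grip":0.44},
  {"travel":[-0.09,0,0],"rotation":[0,0,0],"grip":0.44},
  {"travel":[-0.11,0,0],"rotation":[0,0,0],"grip":0.44},
  {"travel":[-0.125,0,0],"rotation":[0,0,0],"grip":0.44},
  {"travel":[-0.14,0,0],"rotation":[0,0,0],"grip":0.44},
  {"travel":[-0.155,0,0],"rotation":[0,0,0],"grip":0.44},
  {"travel":[-0.17,0,0],"rotation":[0,0,0],"grip":0.44},
  {"travel":[-0.185,0,0],"rotation":[0,0,0],"grip":0.44},
  {"travel":[-0.2,0,0],"rotation":[0,0,0],"grip":0.44},
  {"travel":[-0.21,0,0],"rotation":[0,0,0],"grip":0.44},
  {"travel":[-0.21,0,0],"rotation":[0,0,0],"grip":0.44},
])

```text
time: 4.92
tcp_pos: [515.3, 212.1, 40.8]
eef_rot: [0.718, 0.696, -0.0, 0.0]
wrist_force: [-0.1, 0.7, 1.0]
grip_width: 26.0
grip_force: 0.6
```

```bash
python3 st.py
python3 - <<'E'
from h import *
p=get_image("top");a=p["img"][170:290,100:300,::-1]
q=get_image("side");b=q["img"][100:280,150:310,::-1]
a=cv2.resize(a,None,fx=4,fy=4,interpolation=2);cv2.imwrite("pics/c3.png",a)
b=cv2.resize(b,None,fx=3,fy=3,interpolation=2);cv2.imwrite("pics/c4.png",b)
E
```

```text
t 4.925 tcp [515.3 212.1  40.8] dock [-127.439   -6.056    0.   ] zax [-0.    -0.001 -1.   ] w 25.999881231130548 F [-0.1  0.7  1. ]
```

View pics/c3.png

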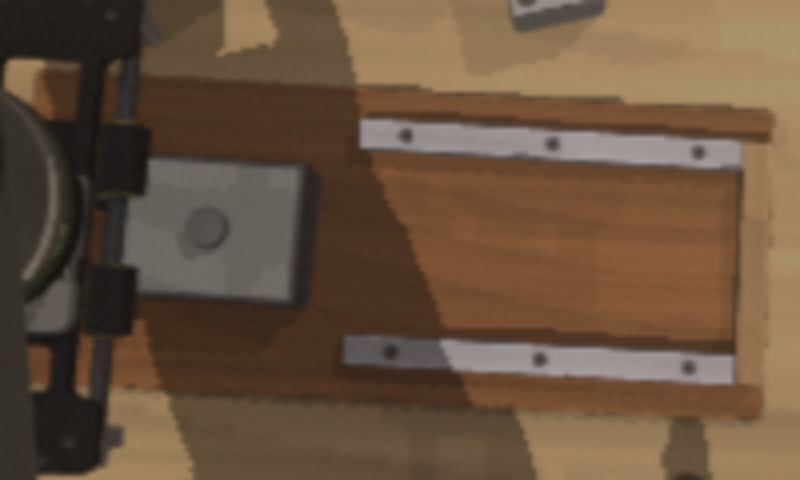

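The picture shows the box square to the lane: its front corners are at crop (307,165) and (298,303), and both fingers lie against its rear face. Next I'll work out its offset.

Run:
```python
from fit import *
D=np.array([517.4,84.5,-1.602]);p=get_image("top")
for uv in((307,165),(298,303),(152,157),(142,292)):
    w=ray(p,(np.array(uv)+.5)/4-.5+[100,170],58);print(uv,np.round(todock(D,[*w[:2],0])[:2],1))
for uv in((360,148),(743,168),(344,336),(735,356)):
    w=ray(p,(np.array(uv)+.5)/4-.5+[100,170],24);print("rail",uv,np.round(todock(D,[*w[:2],0])[:2],1))
w=ray(p,(np.array((208,227))+.5)/4-.5+[100,170],70);print("knob",np.round(todock(D,[*w[:2],0])[:2],1))
```

```text
(307, 165) [-39.   30.6]
(298, 303) [-38.  -31.3]
(152, 157) [-108.3   30.2]
(142, 292) [-107.   -30.2]
rail (360, 148) [-20.2  43.3]
rail (743, 168) [162.8  44.4]
rail (344, 336) [-20.9 -45.2]
rail (735, 356) [162.7 -44.8]
knob [-78.   -0.4]
```

View pics/c4.png

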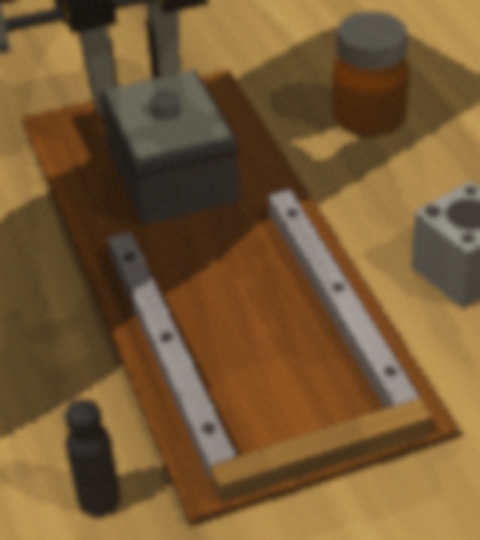

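```bash
python3 - <<'E'
from fit import *
D=np.array([517.4,84.5,-1.602]);p=get_image("side")
for uv,z in(((147,164),58),((236,138),58),((147,220),8),((238,190),8),((133,235),24),((270,197),24),((235,457),24),((394,408),24)):
    w=ray(p,(np.array(uv)+.5)/3-.5+[150,100],z);print(uv,np.round(todock(D,[*w[:2],0])[:2],1))
E
python3 st.py
```

```text
(147, 164) [-34.3 -24.8]
(236, 138) [-37.8  32.1]
(147, 220) [-43.4 -26.7]
(238, 190) [-49.1  35.3]
(133, 235) [-15.2 -42.5]
(270, 197) [-16.7  45. ]
(235, 457) [165.3 -43.9]
(394, 408) [166.7  43. ]
t 5.125 tcp [515.3 212.1  40.8] dock [-1.27475e+02 -6.04900e+00  1.00000e-03] zax [-0.    -0.001 -1.   ] w 26.284860989248408 F [-0.8  0.8 -0.4]
```

servo_tool([
  {"travel":[-0.02,0,0],"rotation":[0,0,0],"grip":0.44},
  {"travel":[-0.05,0,0],"rotation":[0,0,0],"grip":0.44},
  {"travel":[-0.08,-0.002,0],"rotation":[0,0,0],"grip":0.44},
  {"travel":[-0.11,-0.003,0],"rotation":[0,0,0],"grip":0.44},
  {"travel":[-0.14,-0.004,0],"rotation":[0,0,0],"grip":0.44},
  {"travel":[-0.17,-0.005,0],"rotation":[0,0,0],"grip":0.44},
  {"travel":[-0.2,-0.005,0],"rotation":[0,0,0],"grip":0.44},
  {"travel":[-0.23,-0.005,0],"rotation":[0,0,0],"grip":0.44},
  {"travel":[-0.26,-0.005,0],"rotation":[0,0,0],"grip":0.44},
  {"travel":[-0.28,-0.005,0],"rotation":[0,0,0],"grip":0.44},
  {"travel":[-0.28,-0.005,0],"rotation":[0,0,0],"grip":0.44},
])

```text
time: 6.5
tcp_pos: [512.8, 156.1, 41.2]
eef_rot: [0.718, 0.696, -0.0, 0.0]
wrist_force: [0.4, 0.8, 0.6]
grip_width: 26.0
grip_force: 0.0
```

```bash
python3 st.py
python3 - <<'E'
from h import *
p=get_image("top");a=cv2.resize(p["img"][170:290,100:300,::-1],None,fx=4,fy=4,interpolation=2)
q=get_image("side");cv2.imwrite("pics/s5.png",q["img"][:,:,::-1])
cv2.imwrite("pics/c5.png",a)
E
```

```text
t 6.5 tcp [512.8 156.1  41.2] dock [-71.469  -6.858   0.   ] zax [ 0. -0. -1.] w 25.988540504713278 F [0.4 0.8 0.6]
```

View pics/c5.png

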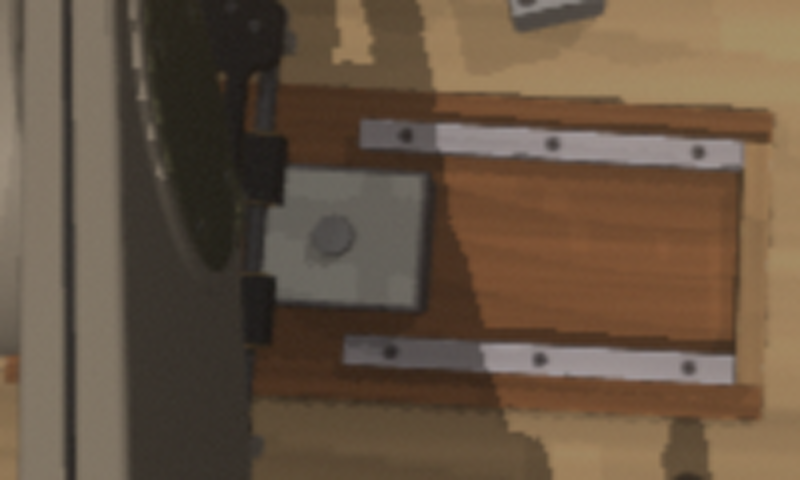

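Run:
```python
from fit import *
D=np.array([517.4,84.5,-1.602]);p=get_image("top")
for uv in((430,173),(421,310),(290,167),(280,304)):
    w=ray(p,(np.array(uv)+.5)/4-.5+[100,170],58);print(uv,np.round(todock(D,[*w[:2],0])[:2],1))
w=ray(p,(np.array((334,236))+.5)/4-.5+[100,170],70);print("knob",np.round(todock(D,[*w[:2],0])[:2],1))
```

```text
(430, 173) [16.4 30.2]
(421, 310) [ 16.7 -31.4]
(290, 167) [-46.5  29.2]
(280, 304) [-45.9 -32.2]
knob [-22.7  -1.2]
```

servo_tool([
  {"travel":[-0.03,0,0],"rotation":[0,0,0],"grip":0.44},
  {"travel":[-0.08,0,0],"rotation":[0,0,0],"grip":0.44},
  {"travel":[-0.13,0.002,0],"rotation":[0,0,0],"grip":0.44},
  {"travel":[-0.18,0.003,0],"rotation":[0,0,0],"grip":0.44},
  {"travel":[-0.23,0.005,0],"rotation":[0,0,0],"grip":0.44},
  {"travel":[-0.28,0.005,0],"rotation":[0,0,0],"grip":0.44},
  {"travel":[-0.33,0.005,0],"rotation":[0,0,0],"grip":0.44},
  {"travel":[-0.38,0.005,0],"rotation":[0,0,0],"grip":0.44},
  {"travel":[-0.43,0.005,0],"rotation":[0,0,0],"grip":0.44},
  {"travel":[-0.48,0.005,0],"rotation":[0,0,0],"grip":0.44},
  {"travel":[-0.52,0.005,0],"rotation":[0,0,0],"grip":0.44},
  {"travel":[-0.55,0.005,0],"rotation":[0,0,0],"grip":0.44},
])

```text
time: 8.15
tcp_pos: [510.4, 46.2, 41.1]
eef_rot: [0.718, 0.696, 0.0, 0.0]
wrist_force: [0.1, 4.8, 3.4]
grip_width: 25.6
grip_force: 2.2
```

```bash
python3 st.py
python3 - <<'E'
from h import *
p=get_image("top");a=cv2.resize(p["img"][170:290,100:300,::-1],None,fx=4,fy=4,interpolation=2)
cv2.imwrite("pics/c6.png",a)
E
```

```text
t 8.15 tcp [510.4  46.2  41.1] dock [38.516 -5.835  0.   ] zax [ 0.  0. -1.] w 25.64859667102355 F [0.1 4.8 3.4]
```

View pics/c6.png

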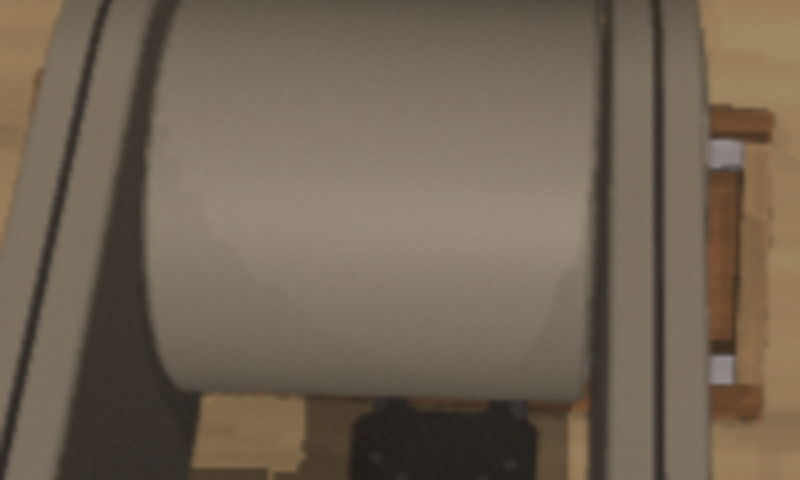

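The arm hides the box from the top view, so I'll continue slowly by force and use the side view.

servo_tool([
  {"travel":[-0.025,0,0],"rotation":[0,0,0],"grip":0.44},
  {"travel":[-0.05,0,0],"rotation":[0,0,0],"grip":0.44},
  {"travel":[-0.075,0,0],"rotation":[0,0,0],"grip":0.44},
  {"travel":[-0.1,0,0],"rotation":[0,0,0],"grip":0.44},
  {"travel":[-0.125,0,0],"rotation":[0,0,0],"grip":0.44},
  {"travel":[-0.14,0,0],"rotation":[0,0,0],"grip":0.44},
  {"travel":[-0.15,0,0],"rotation":[0,0,0],"grip":0.44},
  {"travel":[-0.16,0,0],"rotation":[0,0,0],"grip":0.44},
  {"travel":[-0.165,0,0],"rotation":[0,0,0],"grip":0.44},
])

```text
time: 9.32
tcp_pos: [509.2, 13.6, 41.0]
eef_rot: [0.718, 0.696, -0.0, -0.0]
wrist_force: [0.1, 3.2, 2.5]
grip_width: 25.5
grip_force: 1.9
```

```bash
python3 st.py
python3 - <<'E'
from h import *
p=get_image("side");a=cv2.resize(p["img"][130:280,160:310,::-1],None,fx=4,fy=4,interpolation=2)
cv2.imwrite("pics/c7.png",a)
E
```

```text
t 9.325 tcp [509.2  13.6  41. ] dock [ 7.1162e+01 -5.9340e+00  1.0000e-03] zax [-0. -0. -1.] w 25.507880299883446 F [0.1 3.2 2.5]
```

View pics/c7.png

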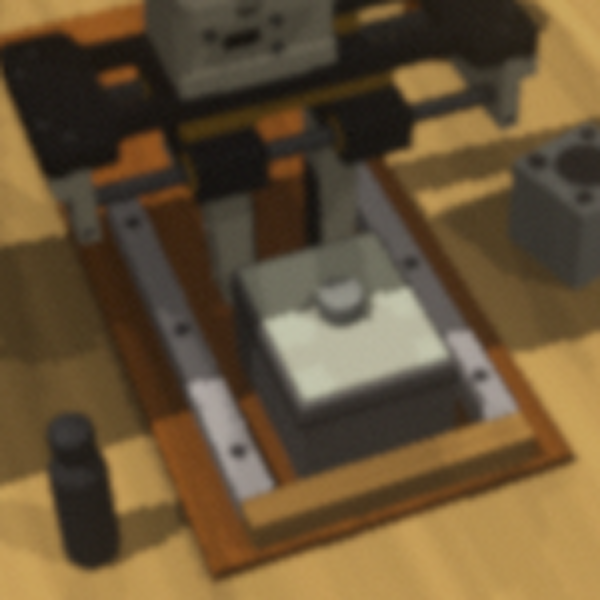

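The box is square in the lane with clear gaps to both rails, and its front (crop about (310,470)) is a few mm short of the stop.

servo_tool([
  {"travel":[-0.006,0,0],"rotation":[0,0,0],"grip":0.44},
  {"travel":[-0.012,0,0],"rotation":[0,0,0],"grip":0.44},
  {"travel":[-0.017,0,0],"rotation":[0,0,0],"grip":0.44},
  {"travel":[-0.02,0,0],"rotation":[0,0,0],"grip":0.44},
])

```text
time: 9.88
tcp_pos: [509.1, 9.6, 41.0]
eef_rot: [0.718, 0.696, -0.0, -0.0]
wrist_force: [-0.0, 3.1, 2.2]
grip_width: 25.9
grip_force: 1.8
```

servo_tool([
  {"travel":[-0.005,0,0],"rotation":[0,0,0],"grip":0.44},
  {"travel":[-0.01,0,0],"rotation":[0,0,0],"grip":0.44},
])

```text
time: 10.12
tcp_pos: [509.2, 9.1, 41.1]
eef_rot: [0.718, 0.696, 0.001, -0.001]
wrist_force: [0.2, 13.5, 4.1]
grip_width: 26.0
grip_force: 7.2
```

Force rose to 13.5 N, so the box is against the stop. I'll back off, lift and retreat.

servo_tool([
  {"travel":[0.03,0,0],"rotation":[0,0,0],"grip":0.44},
  {"travel":[0.1,0,0],"rotation":[0,0,0],"grip":0.44},
  {"travel":[0.25,0,0],"rotation":[0,0,0],"grip":0.44},
  {"travel":[0.35,0,-0.15],"rotation":[0,0,0],"grip":0.44},
  {"travel":[0.5,0,-0.35],"rotation":[0,0,0],"grip":0.44},
  {"travel":[0.7,0,-0.5],"rotation":[0,0,0],"grip":0.44},
  {"travel":[0.85,0,-0.5],"rotation":[0,0,0],"grip":0.44},
  {"travel":[1,0,-0.5],"rotation":[0,0,0],"grip":0.44},
  {"travel":[1,0,-0.5],"rotation":[0,0,0],"grip":0.44},
])

```text
time: 11.25
tcp_pos: [514.7, 209.5, 140.8]
eef_rot: [0.717, 0.697, -0.0, -0.0]
wrist_force: [0.1, 0.6, 0.5]
grip_width: 25.9
grip_force: 0.0
```

```bash
python3 st.py
python3 - <<'E'
from h import *
p=get_image("top");a=cv2.resize(p["img"][170:290,100:300,::-1],None,fx=4,fy=4,interpolation=2)
cv2.imwrite("pics/c8.png",a)
E
```

```text
t 11.25 tcp [514.7 209.5 140.8] dock [-1.24902e+02 -6.63400e+00  3.00000e-03] zax [-0. -0. -1.] w 25.908187184206128 F [0.1 0.6 0.5]
```

View pics/c8.png

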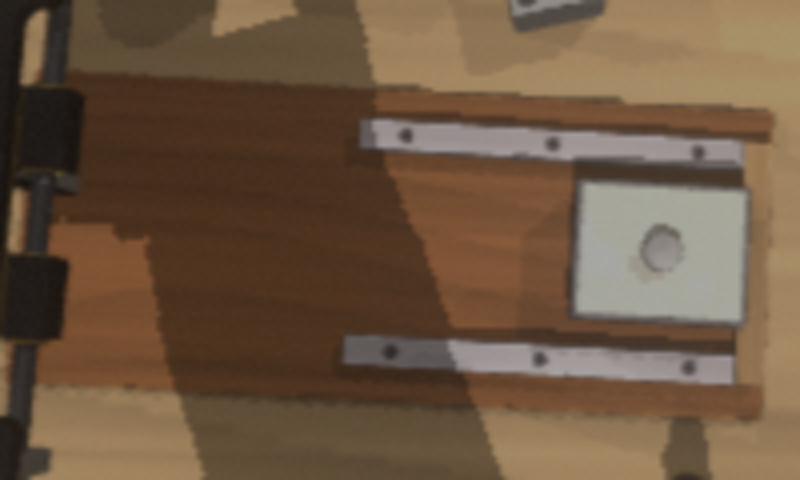

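The box is flush with the stop, square and centred: its lid corners are at crop (582,180), (749,188), (743,325) and (572,317). The hand is clear, so I'm handing in.

```bash
python3 -c "
from fit import *
D=np.array([517.4,84.5,-1.602]);p=get_image('top')
U=[(579,179),(750,188),(744,326),(571,318)]
print(np.round(todock(D,fit([(p,(np.array(u)+.5)/4-.5+[100,170],(*l,58)) for u,l in zip(U,BOX)],[510,-40,-1.6],False)[0]),3))
print(order.finish_job())"
```

```text
[1.22984e+02 2.82000e-01 4.00000e-03]
the job is handed in; nothing more can be done
None
```

The findings box is against the stop and the job is handed in; no verdict came back. The last picture put the box at about x = 123, y = 0.3 mm and 0.004 rad off square in the dock frame, with the hand clear and no rail contact seen.

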